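Put the reagent bottles back in their stands

TASK

Pick out the three reagent bottles and put each one upright in the round white bottle stand of its own size: the largest bottle in the largest stand, the middle one in the middle stand, the smallest in the smallest stand, each standing flat on the floor inside the ring. Keep the bottles upright all the way, and leave the beaker and the glue stick standing where they are.

Things in the scene. Friction and masses are not known exactly. Their poses are not given: they have to be found in the camera images.
- bottle_large: loose reagent bottle, the largest of three (white with a white cap): round, 51 mm in diameter, 95 mm high over its screw cap, straight-sided up to about 57 mm, narrowing above. It stands upright on the bench. Origin: centre of its underside; z up its axis. 50 to 140 g.
- bottle_medium: loose reagent bottle, the middle one of three (dark brown with a dark blue cap): round, 45 mm in diameter, 80 mm high over its screw cap, straight-sided up to about 48 mm, narrowing above. It stands upright on the bench. Origin: centre of its underside; z up its axis. 50 to 140 g.
- bottle_small: loose reagent bottle, the smallest of three (dark brown with a white cap): round, 41 mm in diameter, 70 mm high over its screw cap, straight-sided up to about 42 mm, narrowing above. It stands upright on the bench. Origin: centre of its underside; z up its axis. 50 to 140 g.
- stand_large: The largest bottle stand, fixed to the bench: a white plastic round flange 104 mm across and 4 mm thick with an upright round ring on it, 77 mm inside and 85 mm outside diameter, its rim 18 mm above the bench; open above, grey pad on the floor inside, which is 4 mm above the bench. Origin: centre of its underside, on the bench; z up. It can stand anywhere in the work area.
- stand_medium: The middle-sized bottle stand, fixed to the bench: a white plastic round flange 86 mm across and 4 mm thick with an upright round ring on it, 67 mm inside and 75 mm outside diameter, its rim 14 mm above the bench; open above, grey pad on the floor inside, which is 4 mm above the bench. Origin: centre of its underside, on the bench; z up. It can stand anywhere in the work area.
- stand_small: The smallest bottle stand, fixed to the bench: a white plastic round flange 68 mm across and 4 mm thick with an upright round ring on it, 57 mm inside and 65 mm outside diameter, its rim 10 mm above the bench; open above, grey pad on the floor inside, which is 4 mm above the bench. Origin: centre of its underside, on the bench; z up. It can stand anywhere in the work area.
- beaker: loose clear beaker, no part of the job, 54 mm in diameter, 68 mm high, standing on the bench; to be left alone. Origin: centre of its underside.
- glue_stick: loose glue stick, no part of the job, an upright round stick 26 mm in diameter, 84 mm high (red and white), standing on the bench; to be left alone. Origin: centre of its underside.
There are look-alikes about, which are no part of the job. Leave any pink look-alike of the bottle_small alone. What is shaped like the bottle_large but yellow is not meant.

How it is judged:
At the end, for the whole second after the job is handed in: Each bottle stands on the floor inside the ring of the stand of its own size, within 15 (large), 12 (medium) or 10 mm (small) of its centre, underside 1 to 7 mm above the bench, upright within 0.1 rad, at rest; the beaker and glue stick are upright and within 30 mm of where they stood (horizontal distance between bottle_large and stand_large below 0.015 m and z of bottle_large in the frame of stand_large between 0.001 and 0.007 m and angle between each of bottle_large, bottle_medium, bottle_small, beaker, glue_stick's own z axis and vertical below 0.1 rad and linear speed of each of bottle_large, bottle_medium, bottle_small below 0.01 m/s and horizontal distance between bottle_medium and stand_medium below 0.012 m and z of bottle_medium in the frame of stand_medium between 0.001 and 0.007 m and horizontal distance between bottle_small and stand_small below 0.01 m and z of bottle_small in the frame of stand_small between 0.001 and 0.007 m and distance of each of beaker, glue_stick from where it was at the start of the episode below 0.03 m); the robot touches nothing.
It fails at once if the large bottle is tipped by more than 35 degrees (angle between bottle_large's own z axis and vertical above 0.61 rad).
It fails at once if the medium bottle is tipped by more than 35 degrees (angle between bottle_medium's own z axis and vertical above 0.61 rad).
It fails at once if the small bottle is tipped by more than 35 degrees (angle between bottle_small's own z axis and vertical above 0.61 rad).
It fails at once if the beaker is shifted by more than 30 mm or knocked over (distance of beaker from where it was at the start of the episode above 0.03 m or angle between beaker's own z axis and vertical above 0.4 rad).
It fails at once if the glue stick is shifted by more than 30 mm or knocked over (distance of glue_stick from where it was at the start of the episode above 0.03 m or angle between glue_stick's own z axis and vertical above 0.4 rad).
It also fails if it takes over 90 s, if anything falls off the work surface, if the arm or the gripper's body presses on something with over 40 N, if the wrist force passes 120 N, or if a joint passes its speed limit or range.

ROBOT

A 6-joint arm with a two-finger parallel gripper is mounted at the origin on a cart in front of the work surface, level with it; the furniture and walls round the work are solid. World frame = base frame: x ahead of the robot, y to its left, z up, the work surface at z = 0. Lengths are in m, angles in rad, forces in N, time in s.
With the tool pointing down it reaches from about 0.325 to 0.925 m from the base axis. Payload 3.1 kg.
Tool frame: the origin (TCP) lies between the finger pads; the fingertips stand 17 mm ahead of it and the grasp point (between the pads) lies 2 mm behind it; x points along the fingers, z is the direction in which the jaws open and shut, and the axes are right-handed (so a half turn about x gives the same grasp; the last joint's range is limited). The gripper opens to 85 mm and grips with 20 to 120 N. Pads are 22 mm wide; open, the fingers measure 114 mm over their backs; the gripper's body (76 mm by 85 mm) begins 54 mm behind the grasp point. The pads swing forward as they close: fully open they stand 13 mm farther back than shut.
Start: joints at [1.152, 0.217, 1.613, -0, 1.311, -0.112], TCP at [0.189, 0.596, 0.248] pointing down, gripper open.
Joint ranges: [-2.75, 2.75], [-0.78, 2.1], [0.31, 2.55], [-1.13, 4.27], [0.13, 2.63], [-2.58, 2.58]. Speed limits (rad/s): [2.79, 2.79, 3.14, 3.14, 3.14, 3.14].

INTERFACE

Orientations are given as a unit quaternion [w, x, y, z].
In Python, from plant import robot, optics gives the robot as it stands. The module is installed in compiled form; this text tells all that it offers.
- The arm moves only by the tool servo_tool, never from a script. Its argument "commands" is a list of rows, each a list of 4 numbers: the shift along the world's x, y, z in mm, then the turn about the world's z in degrees. In form: [[x, y, z, twist], ...]. A call has exactly 8 rows; each row shifts and turns the commanded pose from where the row before left it; what a row does not reach is not made up. A row lasts 1/12 s, in which the tool goes at most 41.7 mm and 7.16 degrees, less where a joint would pass 70% of its speed; a pose out of reach is approached as far as the arm can. A call is refused whole if a number of a shift passes 41.7 or a number of a turn 7.16, either way. A call with a gripper value outside its range is refused whole. "gripper" is the closure, from 0 (fully open) to 1 (shut), set as the call begins (left out, the last holds). The fingers move at their own pace and stop on an object; "newtons" is the grip in N (left out, the last holds). Time passes only in rows, so rows that do not move let the fingers close, or fill a call up. It gives the time, the measured TCP pose, the force and the opening at its end, in the units of the state.
- robot.observe(): the state, without advancing time (a new reading comes with each control period).
- optics.capture(name): name is "scene" or "side" or "wrist"; returns a dict with "img" (384x512x3 uint8, red, green, blue), "mtx" (3x3 intrinsics, pixels), "k1" (the pictures are not rectified: a ray, as slopes to the right and down, at radius r is drawn at 1 + k1 r^2 times it, then the intrinsics apply), "rvec" (rotation vector, rad) and "tvec" (3), from world to camera coordinates, as OpenCV has them. Camera axes: x right, y down, z forward; pixel columns grow to the right and rows downward; lengths in m; the calibration is good to about 2 mm. A picture is of the moment at which its call begins. There is no depth.
- robot.finish_job(): hands the job in, once; it reports no verdict.
The state is a dict: "clock": time; "joint_positions": joint angles; "qvel": joint speeds; "joint_efforts": joint torques, N m; "ee_pos": TCP position; "tcp_rot": TCP orientation; "ft_force": force on the tool from outside, world axes, zero at the start; "torque": the same for the moment, N m; "gripper_width": opening from 0.0 (shut) to 1.0 (fully open).
Only numpy, scipy, OpenCV 4.12 (cv2) and the standard library are available. Lean on these libraries where they do the work, as an engineer would, in place of code of your own. Each camera call takes 0.05 s, during which the arm holds its last target.

## Working session

There is one attempt and no reset: what is moved stays moved. The work goes in short steps, Python scripts to look and compute and a tool call to move; the robot and the scene stay as the last step left them, time stands still between calls to the robot, and variables do not carry over. Pictures are saved under pics/ and viewed, and the job is handed in when it is done.

Besides the shell and the picture viewer there is one more tool, called after "Call:" as name([rows], argument=value, ...), one row to a line, values as JSON. servo_tool: Moves the arm, as the interface text tells. Its arguments: {"type":"object","properties":{"commands":{"type":"array"},"gripper":{"type":"number"},"newtons":{"type":"number"}},"required":["commands"]}

```bash
mkdir -p pics; python3 - <<'E'
from plant import robot, optics
import cv2,pickle
s=robot.observe(); print({k:(s[k]) for k in s})
for n in ["scene","side","wrist"]:
    d=optics.capture(n); pickle.dump(d,open(f"pics/{n}0.pkl","wb"))
    cv2.imwrite(f"pics/{n}0.png",cv2.resize(d["img"][:,:,::-1],(800,600),interpolation=cv2.INTER_CUBIC))
    print(n,d["mtx"],d["k1"],d["rvec"],d["tvec"])
E
```

```text
{'clock': 0.0, 'joint_positions': array([ 1.15178889e+00,  2.17756879e-01,  1.61495816e+00, -1.52167670e-05,
        1.31129216e+00, -1.12167117e-01]), 'qvel': array([-0.00103232,  0.00060819, -0.00051521, -0.00049238,  0.0002787 ,
        0.00109961]), 'joint_efforts': array([ 5.61822217e-04, -3.96867764e+01, -3.03841138e+01, -2.35958487e-04,
        9.97119147e-03, -2.77500817e-06]), 'ee_pos': array([0.18842151, 0.59509693, 0.24695399]), 'tcp_rot': array([ 0.56979704, -0.41814695,  0.5712737 ,  0.41728986]), 'ft_force': array([ 0.43873389, -0.4139678 ,  0.391548  ]), 'torque': array([-0.02488336, -0.00525157, -0.03722313]), 'gripper_width': 1.001170216212555}
scene [[396.84801606   0.         257.91605197]
 [  0.         396.84801606 190.95252973]
 [  0.           0.           1.        ]] -0.12658525824208952 [ 2.36047572 -0.71362761  0.26696911] [-0.43116375  0.21094456  0.95809892]
side [[361.51104778   0.         256.96215693]
 [  0.         361.51104778 187.77113457]
 [  0.           0.           1.        ]] -0.08099042652611464 [ 2.13890403 -0.37273607  0.21760394] [-0.46282031  0.11108341  0.81858413]
wrist [[323.63295192   0.         260.52157857]
 [  0.         323.63295192 195.52527837]
 [  0.           0.           1.        ]] -0.08373934034437044 [-2.35489598 -1.72748251 -0.22381371] [-0.62383953 -0.03543674  0.37781137]
```

View pics/scene0.png

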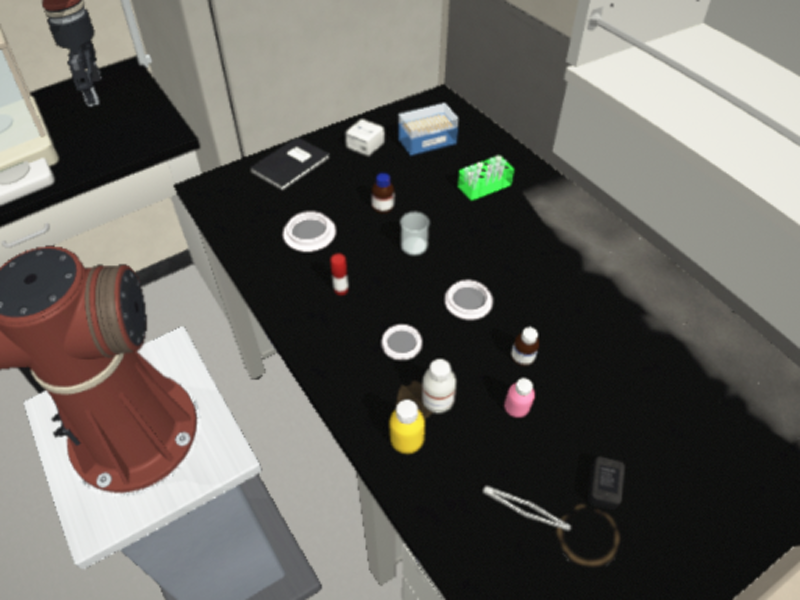

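View pics/side0.png

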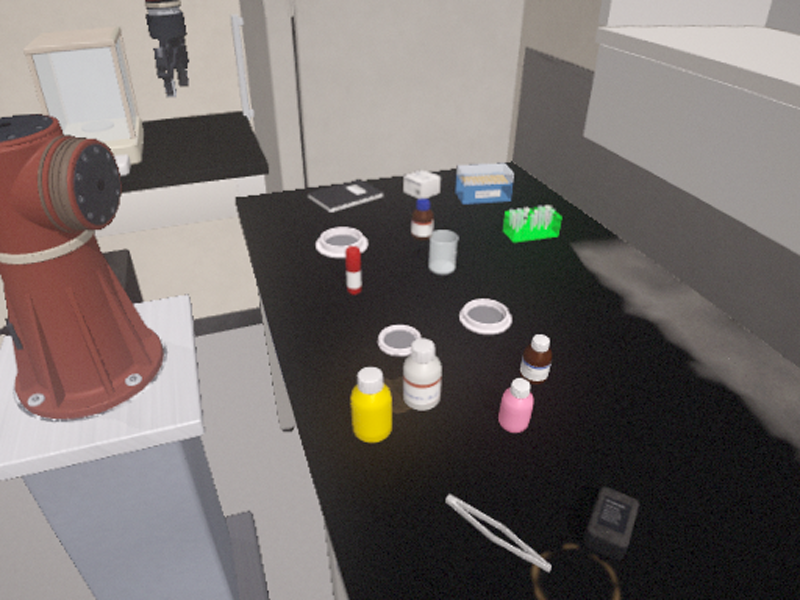

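View pics/wrist0.png

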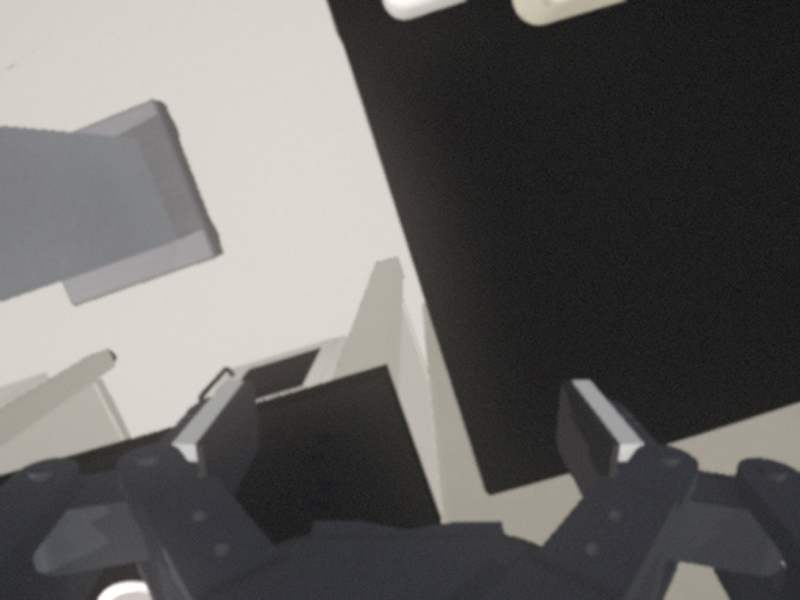

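```bash
cat > h.py <<'E'
import numpy as np,cv2,pickle
def load(n): return pickle.load(open(f"pics/{n}.pkl","rb"))
def ray(d,uv):
    uv=np.asarray(uv,float).reshape(-1,1,2)
    p=cv2.undistortPoints(uv,d["mtx"],np.array([d["k1"],0,0,0]),criteria=None) if 0 else cv2.undistortPointsIter(uv,d["mtx"],np.array([d["k1"],0,0,0,0.]),None,None,(3,50,1e-9))
    p=p.reshape(-1,2); R=cv2.Rodrigues(np.asarray(d["rvec"],float))[0]; t=np.asarray(d["tvec"],float)
    D=np.c_[p,np.ones(len(p))]@R; C=-R.T@t
    return C,D
def onz(d,uv,z):
    C,D=ray(d,uv); return (C+D*((z-C[2])/D[:,2])[:,None])[:,:2]
def proj(d,X):
    return cv2.projectPoints(np.asarray(X,float).reshape(-1,1,3),np.asarray(d["rvec"],float),np.asarray(d["tvec"],float),d["mtx"],np.array([d["k1"],0,0,0,0.]))[0].reshape(-1,2)
def circ(c,r,z):
    a=np.linspace(0,2*np.pi,60);return np.c_[c[0]+r*np.cos(a),c[1]+r*np.sin(a),np.full(60,z)]
def fitc(P):
    A=np.c_[2*P,np.ones(len(P))];s=np.linalg.lstsq(A,(P**2).sum(1),rcond=None)[0];return s[:2],np.sqrt(s[2]+s[0]**2+s[1]**2)
E
python3 - <<'E'
from h import *
boxes={"scene0":{"A":(309,231),"B":(469,299),"C":(402,342)},"side0":{"A":(342,242),"B":(486,316),"C":(399,340)}}
for n in boxes:
    d=load(n);g=d["img"].min(2)
    for k,(u,v) in boxes[n].items():
        u/=1.5625;v/=1.5625
        m=np.zeros(g.shape,np.uint8);s=(slice(int(v)-18,int(v)+18),slice(int(u)-24,int(u)+24))
        m[s]=(g[s]>85)*255
        nn,l,st,_=cv2.connectedComponentsWithStats(m); i=1+st[1:,4].argmax(); m=(l==i).astype(np.uint8)
        c=max(cv2.findContours(m,0,cv2.CHAIN_APPROX_NONE)[0],key=len).reshape(-1,2)
        e=cv2.fitEllipse(cv2.convexHull(c.astype(np.float32)))
        P=onz(d,c,0.004);c0,r=fitc(P)
        pad=onz(d,[(u,v)],0.004)
        print(n,k,"ctr",c0.round(4),"diam",(2*r).round(4),st[i], "hand",pad.round(4))
def crop(n,c,name,w=50,h=38):
    d=load(n);u,v=int(c[0]/1.5625),int(c[1]/1.5625)
    I=d["img"][max(v-h,0):v+h,max(u-w,0):u+w,::-1]
    return cv2.resize(I,(400,304),interpolation=cv2.INTER_CUBIC),(max(u-w,0),max(v-h,0))
o=[]
for n,c in [("scene0",(430,400)),("scene0",(523,370)),("scene0",(390,200)),("scene0",(395,250))]:
    I,off=crop(n,c,"");o.append(I);print(off)
cv2.imwrite("pics/c1.png",np.vstack([np.hstack(o[:2]),np.hstack(o[2:])])[:600])
o=[]
for n,c in [("side0",(400,400)),("side0",(523,380)),("side0",(430,220)),("side0",(395,250))]:
    I,off=crop(n,c,"");o.append(I);print(off)
cv2.imwrite("pics/c2.png",np.vstack([np.hstack(o[:2]),np.hstack(o[2:])])[:600])
E
```

```text
scene0 A ctr [0.451  0.2411] diam 0.1104 [181 135  34  26 702] hand [[0.4506 0.2388]]
scene0 B ctr [ 0.6095 -0.0788] diam 0.0902 [285 179  31  26 634] hand [[ 0.6103 -0.0802]]
scene0 C ctr [ 0.4544 -0.0899] diam 0.0718 [244 207  26  23 483] hand [[ 0.4545 -0.0929]]
side0 A ctr [0.4518 0.2517] diam 0.1136 [202 145  34  20 505] hand [[0.4548 0.2441]]
side0 B ctr [ 0.613  -0.0759] diam 0.0942 [294 191  34  23 630] hand [[ 0.6138 -0.0784]]
side0 C ctr [ 0.4647 -0.105 ] diam 0.0922 [241 208  38  27 737] hand [[ 0.4557 -0.0905]]
(225, 218)
(284, 198)
(199, 90)
(202, 122)
(206, 218)
(284, 205)
(225, 102)
(202, 122)
```

View pics/c1.png

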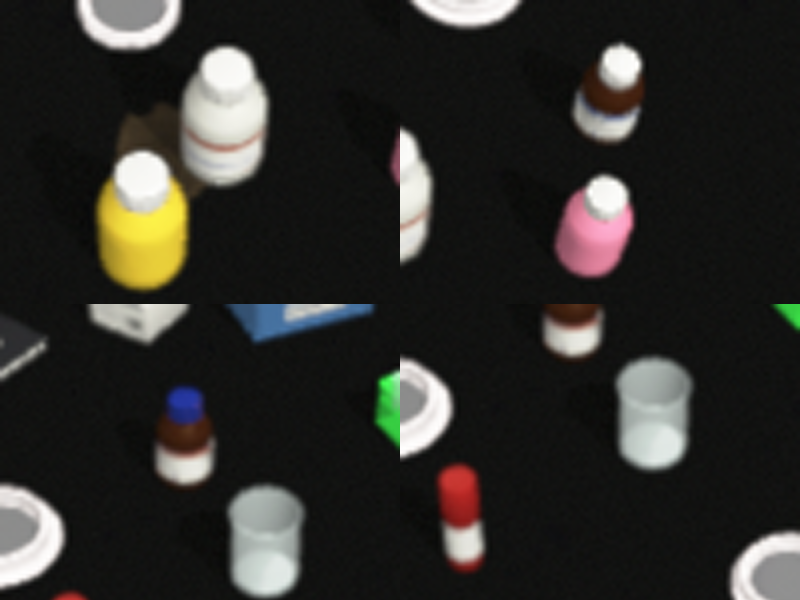

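View pics/c2.png

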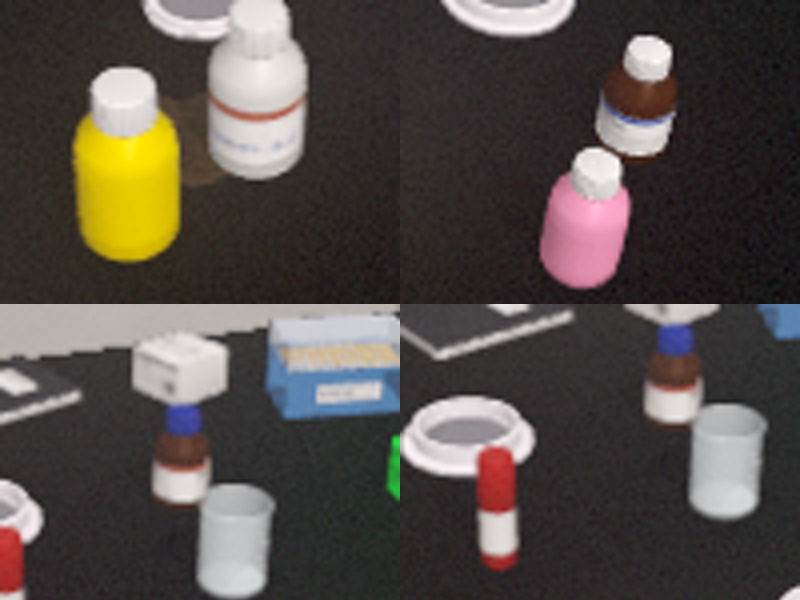

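```bash
cat > fit.py <<'E'
from h import *
from scipy.optimize import least_squares
def ext(d,x,stack):
    p=np.vstack([proj(d,circ(x,r,z)) for r,z in stack]);return np.array([p[:,0].min(),p[:,0].max(),p[:,1].max(),p[:,1].min()])
def fit(obs,stack,x0):
    f=lambda x:np.concatenate([(ext(d,x,stack)-e)[~np.isnan(e)] for d,e in obs])
    s=least_squares(f,x0,diff_step=1e-4,x_scale=.1);return s.x,s.fun
E
python3 - <<'E'
from fit import *
S,D=load("scene0"),load("side0");n=np.nan
cv=lambda off,e:np.array([off[0]+(e[0]+.5)/4-.5,off[0]+(e[1]+.5)/4-.5,off[1]+(e[2]+.5)/4-.5,off[1]+(e[3]+.5)/4-.5])
bot=lambda r,hs,h:[(r,0),(r,hs),(r*.58,h)]
L=bot(.0255,.057,.095);M=bot(.0225,.048,.080);s=bot(.0205,.042,.070)
T={"large":(L,(225,218),(181,268,185,46),(206,218),(207,308,177,n)),
"yellow":(L,(225,218),(97,188,289,151),(206,218),(74,181,259,67)),
"small":(s,(284,198),(173,243,140,44),(284,205),(196,277,159,36)),
"pink":(s,(284,198),(155,233,276,176),(284,205),(141,231,286,148)),
"medium":(M,(199,90),(155,214,182,84),(225,102),(152,211,201,99)),
"beaker":([(.027,0),(.027,.068)],(199,90),(228,304,292,183),(225,102),(197,274,292,180)),
"glue":([(.013,0),(.013,.084)],(202,122),(38,85,267,162),(202,122),(77,116,266,142))}
for k,(st,o1,e1,o2,e2) in T.items():
    a,b=cv(o1,e1),cv(o2,e2)
    x0=onz(S,[((a[0]+a[1])/2,a[2])],0)[0]
    for obs in ([(S,a)],[(D,b)],[(S,a),(D,b)]):
        x,f=fit(obs,st,x0);print(k,x.round(4),f.round(2))
stand=lambda a,b,h:[(a/2,0),(a/2,.004),(b/2,h)]
bb=lambda x,y,w,h:np.array([x-.5,x+w-.5,y+h-.5,y-.5])
for k,st,a,b in [("SL",stand(.104,.085,.018),bb(181,135,34,26),bb(202,145,34,20)),("SM",stand(.086,.075,.014),bb(285,179,31,26),bb(294,191,34,23)),("SS",stand(.068,.065,.01),bb(244,207,26,23),np.array([241.5,n,n,207.5]))]:
    x0=onz(S,[((a[0]+a[1])/2,(a[2]+a[3])/2)],0)[0]
    for obs in ([(S,a)],[(D,b)],[(S,a),(D,b)]):
        x,f=fit(obs,st,x0);print(k,x.round(4),f.round(2))
E
```

```text
large [ 0.4413 -0.2162] [-0.    0.    0.02 -0.02]
large [ 0.4435 -0.2126] [ 0.18 -0.18  0.01]
large [ 0.4422 -0.2151] [ 0.06  0.05 -0.47 -0.52  0.01 -0.28  0.97]
yellow [ 0.3594 -0.2473] [ 0.35 -0.35  0.2  -0.19]
yellow [ 0.3616 -0.2456] [ 0.28 -0.28  0.76 -0.83]
yellow [ 0.3607 -0.2465] [ 0.63 -0.08 -0.32 -0.71 -0.06 -0.58  1.21 -0.43]
small [ 0.613  -0.2274] [-0.25  0.24  0.86 -0.88]
small [ 0.6157 -0.2264] [-0.4   0.4   1.28 -1.45]
small [ 0.6145 -0.2271] [ 0.09  0.58  0.5  -1.23 -0.74  0.07  1.61 -1.15]
pink [ 0.5394 -0.2996] [ 0.23 -0.22  0.56 -0.56]
pink [ 0.5421 -0.2985] [-0.17  0.17  0.89 -0.99]
pink [ 0.5409 -0.2991] [ 0.57  0.12  0.14 -0.98 -0.52 -0.16  1.26 -0.66]
medium [0.6183 0.2253] [ 0.3  -0.31  0.93 -0.96]
medium [0.6232 0.2329] [ 0.18 -0.18  0.93 -1.04]
medium [0.6203 0.2277] [ 0.44 -0.19  0.3  -1.57 -0.08 -0.38  1.81 -0.27]
beaker [0.6058 0.0923] [ 0.36 -0.34  0.68 -0.7 ]
beaker [0.6105 0.0975] [-0.26  0.25  0.65 -0.78]
beaker [0.6079 0.094 ] [ 0.63 -0.09  0.06 -1.29 -0.63 -0.07  1.41 -0.13]
glue [0.4282 0.072 ] [ 0.19 -0.2   0.27 -0.27]
glue [0.4298 0.0732] [-0.45  0.47  0.21 -0.26]
glue [0.429  0.0724] [ 0.38 -0.03  0.05 -0.48 -0.67  0.27  0.42 -0.08]
SL [0.4508 0.2411] [ 0.45 -0.45 -0.39  0.47]
SL [0.4537 0.2442] [ 0.46 -0.46 -0.17  0.28]
SL [0.4522 0.2421] [ 0.7  -0.23 -0.76  0.13  0.14 -0.73  0.23  0.63]
SM [ 0.6103 -0.0797] [ 0.44 -0.44 -0.52  0.6 ]
SM [ 0.613  -0.0769] [ 0.34 -0.34 -0.09  0.15]
SM [ 0.6116 -0.0786] [ 0.59 -0.33 -0.97  0.18  0.12 -0.5   0.42  0.59]
SS [ 0.4547 -0.0889] [ 0.42 -0.42 -0.4   0.45]
SS [ 0.456  -0.0902] [0. 0.]
SS [ 0.4553 -0.0892] [ 0.66 -0.18 -0.41  0.44 -0.43 -0.17]
```

```bash
cat > st.py <<'E'
from plant import robot
from scipy.spatial.transform import Rotation as R
import numpy as np
def st():
    s=robot.observe();q=s["tcp_rot"];m=R.from_quat([q[1],q[2],q[3],q[0]]).as_matrix()
    print("t%.2f"%s["clock"],"tcp",(s["ee_pos"]*1000).round(1),"jaw deg %.1f"%np.degrees(np.arctan2(m[1,2],m[0,2])),"xaxis",m[:,0].round(3),"w%.3f"%s["gripper_width"],"F",s["ft_force"].round(1),"q",s["joint_positions"].round(2))
    return s
if __name__=="__main__": st()
E
python3 st.py
```

```text
t0.15 tcp [188.5 595.3 247.2] jaw deg 72.4 xaxis [-0.001 -0.002 -1.   ] w0.997 F [-0.2  0.5 -0.3] q [ 1.15  0.22  1.61  0.    1.31 -0.11]
```

Call:
servo_tool([
  [20,-17,0,0],
  [30,-26,0,0],
  [30,-26,0,0],
  [30,-26,0,0],
  [30,-26,0,0],
  [30,-26,0,0],
  [30,-26,0,0],
  [30,-26,0,0],
], gripper=0, newtons=30)

```text
clock: 0.82
ee_pos: [0.4197, 0.3952, 0.248]
tcp_rot: [0.57, -0.418, 0.571, 0.418]
ft_force: [1.0, 0.8, -0.5]
gripper_width: 0.998
```

Call:
servo_tool([
  [30,-26,0,0],
  [30,-26,0,0],
  [30,-26,0,0],
  [30,-25,0,0],
  [30,-25,0,0],
  [20,-15,0,0],
  [0,0,0,0],
  [0,0,0,0],
])

```text
clock: 1.48
ee_pos: [0.5893, 0.2526, 0.2475]
tcp_rot: [0.571, -0.417, 0.572, 0.417]
ft_force: [0.0, -0.0, -0.1]
gripper_width: 1.001
```

```bash
cat > cap.py <<'E'
import sys,pickle,cv2
from plant import optics
from st import st
n,o=sys.argv[1:3]
st();d=optics.capture(n);pickle.dump(d,open(f"pics/{o}.pkl","wb"))
cv2.imwrite(f"pics/{o}.png",cv2.resize(d["img"][:,:,::-1],(800,600),interpolation=cv2.INTER_CUBIC))
E
python3 cap.py wrist w1
```

```text
t1.48 tcp [589.3 252.6 247.5] jaw deg 72.3 xaxis [-0.001  0.    -1.   ] w1.001 F [ 0.  -0.  -0.1] q [ 0.3   0.25  1.57  0.    1.32 -0.97]
```

View pics/w1.png

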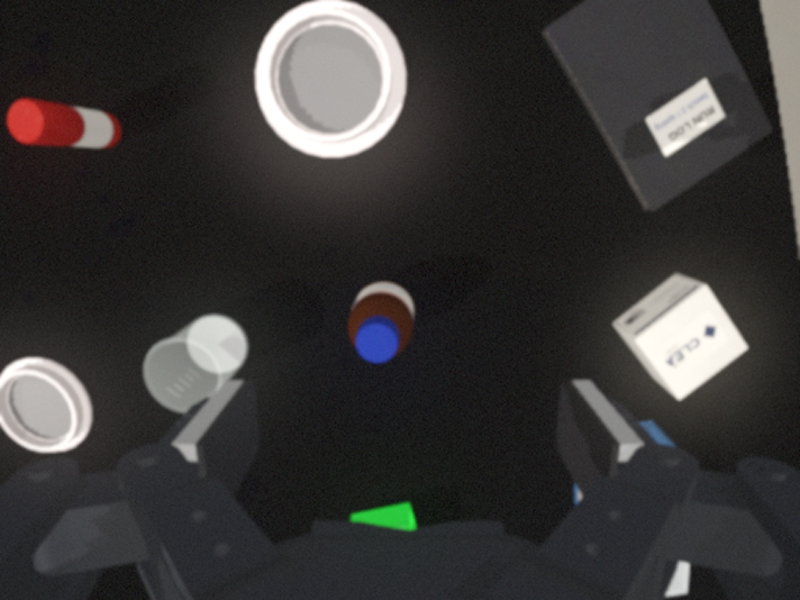

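```bash
python3 - <<'E'
from fit import *
d=load("w1");k=lambda *e:(np.array(e,float)+.5)/1.5625-.5
print("cap",onz(d,[k(378,340.5)],.080))
bot=lambda r,hs,h:[(r,0),(r,hs),(r*.58,h)]
print(fit([(d,k(347,414,364,281))],bot(.0225,.048,.08),[.62,.228]))
print(fit([(d,k(255,406,157,0))],[(.052,0),(.052,.004),(.0425,.018)],[.45,.24]))
print(fit([(d,k(143,248,413,314))],[(.027,0),(.027,.068)],[.6,.09]))
print(fit([(d,k(7,121,150,98))],[(.013,0),(.013,.084)],[.43,.07]))
print("green",onz(d,[k(410,505),k(352,517)],.03),"box",onz(d,[k(614,323)],.04))
E
```

```text
cap [[0.618113   0.22470014]]
(array([0.62033896, 0.2237889 ]), array([ 0.06678208, -0.06671006,  0.08412464, -0.10039996]))
(array([0.45285865, 0.24035133]), array([ 0.12237184, -0.12343367,  0.30014993, -0.28126327]))
(array([0.60752605, 0.08887947]), array([-1.39986065,  1.57143681,  1.48903574, -1.48893734]))
(array([0.43085671, 0.07268745]), array([-0.94993453,  1.11583565, -0.48844357,  0.40545962]))
green [[0.77231718 0.19658874]
 [0.7693579  0.14859441]] box [[0.66829124 0.37874498]]
```

Call:
servo_tool([
  [15,-14,0,0],
  [16,-14,0,0],
  [0,0,-20,0],
  [0,0,-30,0],
  [0,0,-30,0],
  [0,0,-30,0],
  [0,0,-20,0],
  [0,0,-10,0],
])

```text
clock: 2.2
ee_pos: [0.6155, 0.2268, 0.1039]
tcp_rot: [0.568, -0.417, 0.573, 0.42]
ft_force: [-0.2, 0.5, -0.8]
gripper_width: 1.0
```

Call:
servo_tool([
  [0,0,-20,0],
  [0,0,-20,0],
  [0,0,-15,0],
  [0,0,-10,0],
  [0,0,-8,0],
  [0,0,0,0],
  [0,0,0,0],
  [0,0,0,0],
])

```text
clock: 2.87
ee_pos: [0.6208, 0.2262, 0.0366]
tcp_rot: [0.571, -0.418, 0.57, 0.417]
ft_force: [0.5, -0.4, 1.0]
gripper_width: 0.998
```

```bash
python3 cap.py wrist w2
```

```text
t2.87 tcp [620.8 226.2  36.6] jaw deg 72.4 xaxis [ 0.002  0.001 -1.   ] w0.998 F [ 0.5 -0.4  1. ] q [ 0.24  0.53  1.64  0.    0.97 -1.02]
```

View pics/w2.png

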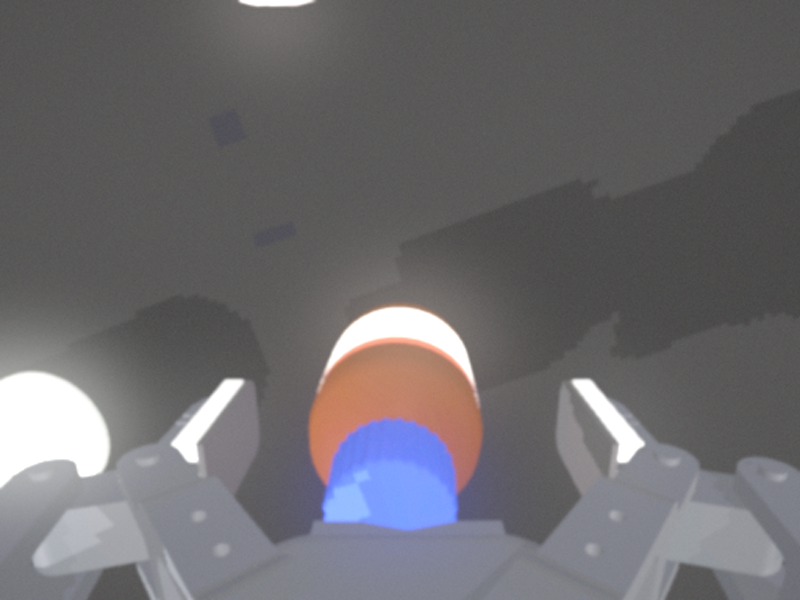

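Call:
servo_tool([
  [0,0,-3,0],
  [0,0,0,0],
  [0,0,0,0],
  [0,0,0,0],
  [0,0,0,0],
  [0,0,0,0],
  [0,0,0,0],
  [0,0,0,0],
], gripper=1, newtons=30)

```text
clock: 3.58
ee_pos: [0.62, 0.2258, 0.0327]
tcp_rot: [0.571, -0.418, 0.57, 0.418]
ft_force: [-0.7, -0.2, 3.0]
gripper_width: 0.499
```

Call:
servo_tool([
  [0,0,0,0],
  [0,0,0,0],
  [0,0,0,0],
  [0,0,0,0],
  [0,0,4,0],
  [0,0,8,0],
  [0,0,8,0],
  [0,0,0,0],
])

```text
clock: 4.25
ee_pos: [0.621, 0.2264, 0.0543]
tcp_rot: [0.572, -0.418, 0.569, 0.417]
ft_force: [0.7, -0.3, -0.4]
gripper_width: 0.493
```

```bash
python3 cap.py wrist w3
```

```text
t4.25 tcp [621.  226.4  54.3] jaw deg 72.4 xaxis [ 0.003  0.001 -1.   ] w0.493 F [ 0.7 -0.3 -0.4] q [ 0.24  0.5   1.64  0.    1.   -1.02]
```

View pics/w3.png

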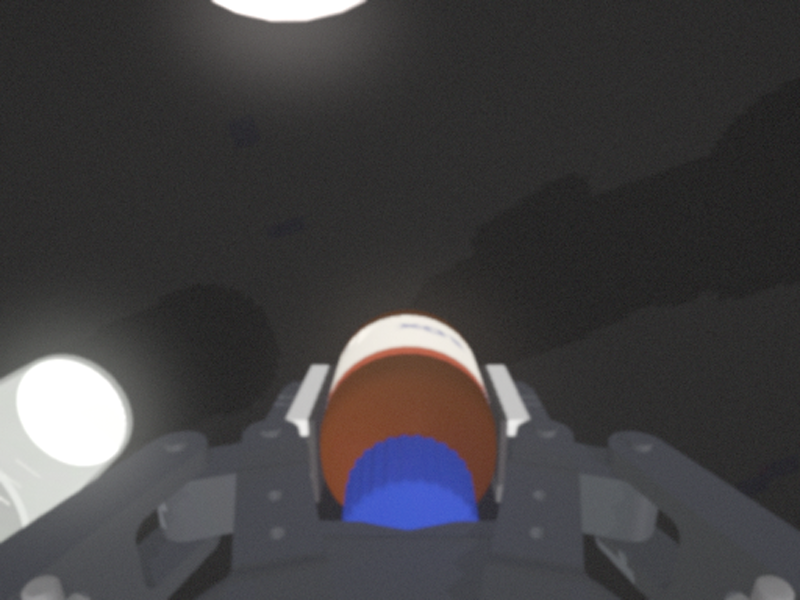

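Call:
servo_tool([
  [0,0,15,0],
  [0,0,30,0],
  [0,0,35,0],
  [0,0,35,0],
  [0,-8,15,0],
  [-2,-18,0,0],
  [-2,-25,0,0],
  [-2,-30,0,0],
])

```text
clock: 4.97
ee_pos: [0.6134, 0.1447, 0.1829]
tcp_rot: [0.57, -0.418, 0.57, 0.418]
ft_force: [0.8, -0.3, -1.2]
gripper_width: 0.496
```

Call:
servo_tool([
  [-2,-35,0,0],
  [-2,-35,0,0],
  [0,-35,0,0],
  [0,-35,0,0],
  [0,-30,0,0],
  [0,-25,0,0],
  [0,-15,0,0],
  [0,-8,0,0],
])

```text
clock: 5.63
ee_pos: [0.6091, -0.0755, 0.182]
tcp_rot: [0.571, -0.417, 0.571, 0.417]
ft_force: [-0.3, -0.7, -0.9]
gripper_width: 0.497
```

Call:
servo_tool([
  [0,-4,0,0],
  [0,0,0,0],
  [0,0,0,0],
  [0,0,0,0],
  [0,0,0,0],
  [0,0,0,0],
  [0,0,0,0],
  [0,0,0,0],
])

```text
clock: 6.3
ee_pos: [0.6098, -0.0767, 0.1823]
tcp_rot: [0.57, -0.418, 0.57, 0.418]
ft_force: [0.0, -1.2, -0.4]
gripper_width: 0.496
```

```bash
python3 cap.py wrist w4; python3 cap.py scene s4;python3 cap.py side d4
```

```text
t6.30 tcp [609.8 -76.7 182.3] jaw deg 72.5 xaxis [ 0.  0. -1.] w0.496 F [ 0.  -1.2 -0.4] q [-0.24  0.26  1.69  0.    1.19 -1.5 ]
t6.35 tcp [609.8 -76.8 182.3] jaw deg 72.4 xaxis [ 0.  0. -1.] w0.500 F [-1.1 -0.4 -1.3] q [-0.24  0.26  1.69  0.    1.19 -1.5 ]
t6.40 tcp [609.7 -76.9 182.3] jaw deg 72.4 xaxis [-0.  0. -1.] w0.496 F [ 0.6 -0.5 -0.8] q [-0.24  0.26  1.69  0.    1.19 -1.5 ]
```

View pics/w4.png

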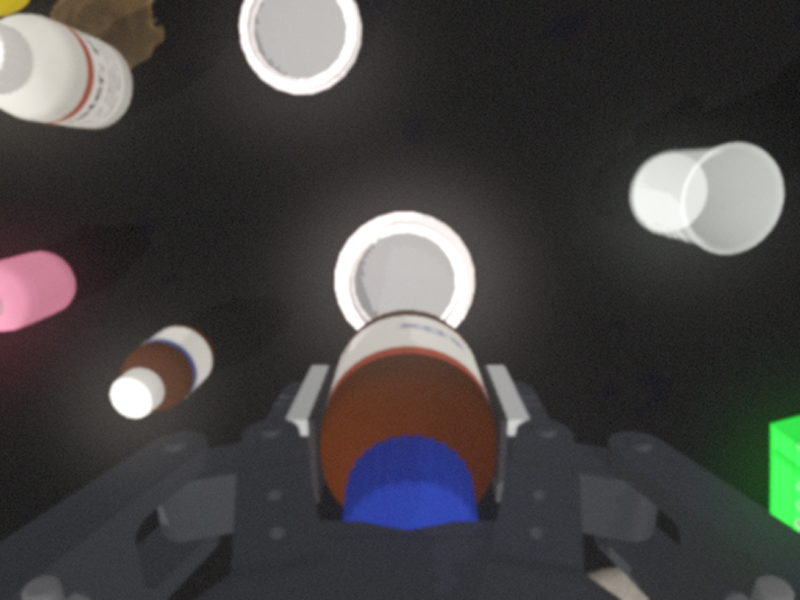

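View pics/d4.png

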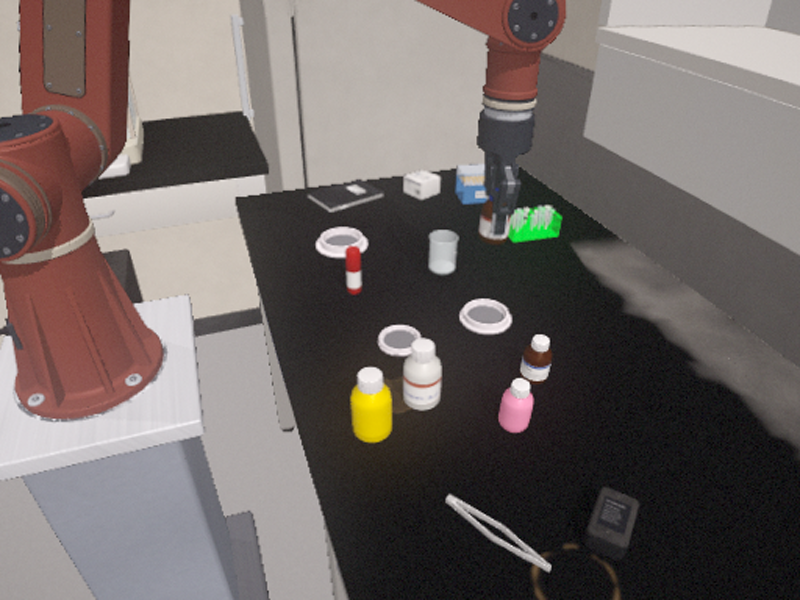

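```bash
python3 - <<'E'
from fit import *
d=load("w4");k=lambda *e:(np.array(e,float)+.5)/1.5625-.5
n=np.nan
print("SM",fit([(d,k(334,476,n,211))],[(.043,0),(.043,.004),(.0375,.014)],[.61,-.08]))
print("SS",fit([(d,k(238,362,95,n))],[(.034,0),(.034,.004),(.0325,.01)],[.455,-.09]))
print("small",fit([(d,k(109,214,419,325))],[(.0205,0),(.0205,.042),(.0122,.07)],[.61,-.227]))
print("small cap top",onz(d,[k(135,393)],.07))
# held: base z unknown
for zb in (.14,.145,.15,.155):
  print(zb,fit([(d,k(319,497,n,311))],[(.0225,zb),(.0225,zb+.048),(.013,zb+.08)],[.61,-.077]))
E
```

```text
SM (array([ 0.61134289, -0.07854457]), array([ 0.66290198, -0.66293111, -0.04454379]))
SS (array([ 0.4567179 , -0.09130149]), array([ 0.53819919, -0.54147001, -0.01916366]))
small (array([ 0.61416292, -0.23153556]), array([-0.62080726,  0.71692657,  0.78601488, -0.83885854]))
small cap top [[ 0.61158126 -0.22715834]]
0.14 (array([ 0.6144262 , -0.07768582]), array([ 2.76106642, -2.76460972, -0.37322454]))
0.145 (array([ 0.61324711, -0.07731718]), array([ 0.62320289, -0.62403807, -0.08886474]))
0.15 (array([ 0.61208847, -0.07695483]), array([-1.68510579,  1.68748993,  0.25415372]))
0.155 (array([ 0.61095411, -0.07659993]), array([-4.18405091,  4.19030779,  0.66937382]))
```

Call:
servo_tool([
  [0,-1.5,-15,0],
  [0,0,-25,0],
  [0,0,-25,0],
  [0,0,-25,0],
  [0,0,-20,0],
  [0,0,-15,0],
  [0,0,-8,0],
  [0,0,-4,0],
])

```text
clock: 7.12
ee_pos: [0.6086, -0.0785, 0.0436]
tcp_rot: [0.57, -0.417, 0.571, 0.418]
ft_force: [0.2, 0.1, -0.7]
gripper_width: 0.499
```

Call:
servo_tool([
  [0,0,-3,0],
  [0,0,-2,0],
  [0,0,0,0],
  [0,0,0,0],
  [0,0,0,0],
  [0,0,0,0],
  [0,0,0,0],
  [0,0,0,0],
])

```text
clock: 7.78
ee_pos: [0.6099, -0.0787, 0.0406]
tcp_rot: [0.571, -0.418, 0.57, 0.418]
ft_force: [0.2, 0.5, -1.1]
gripper_width: 0.498
```

```bash
python3 cap.py side d5; python3 - <<'E'
from h import *
d=load("d5");I=d["img"][150:250,250:384,::-1];cv2.imwrite("pics/d5c.png",cv2.resize(I,(800,597),interpolation=cv2.INTER_CUBIC))
E
```

```text
t7.78 tcp [609.9 -78.7  40.6] jaw deg 72.4 xaxis [ 0. -0. -1.] w0.498 F [ 0.2  0.5 -1.1] q [-0.24  0.44  1.75  0.    0.94 -1.51]
```

View pics/d5c.png

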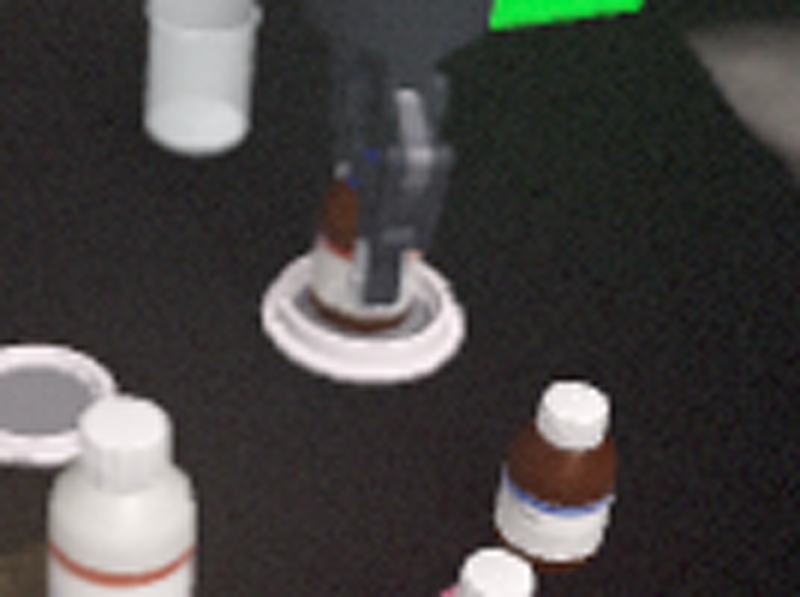

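Call:
servo_tool([
  [0,0,-1,0],
  [0,0,-1,0],
  [0,0,-0.5,0],
  [0,0,-0.5,0],
  [0,0,0,0],
  [0,0,0,0],
  [0,0,0,0],
  [0,0,0,0],
])

```text
clock: 8.5
ee_pos: [0.6098, -0.0787, 0.0373]
tcp_rot: [0.571, -0.418, 0.571, 0.418]
ft_force: [-0.9, -0.7, -1.4]
gripper_width: 0.495
```

Call:
servo_tool([
  [0,0,-0.7,0],
  [0,0,-0.7,0],
  [0,0,-0.6,0],
  [0,0,0,0],
  [0,0,0,0],
  [0,0,0,0],
  [0,0,0,0],
  [0,0,0,0],
])

```text
clock: 9.17
ee_pos: [0.61, -0.0787, 0.0367]
tcp_rot: [0.57, -0.418, 0.571, 0.418]
ft_force: [-2.0, 1.1, 6.1]
gripper_width: 0.496
```

Call:
servo_tool([
  [0,0,1,0],
  [0,0,0,0],
  [0,0,0,0],
  [0,0,0,0],
  [0,0,0,0],
  [0,0,0,0],
  [0,0,0,0],
  [0,0,0,0],
], gripper=0)

```text
clock: 9.83
ee_pos: [0.6097, -0.0787, 0.0362]
tcp_rot: [0.571, -0.418, 0.571, 0.418]
ft_force: [-0.6, 0.9, 0.5]
gripper_width: 1.001
```

Call:
servo_tool([
  [0,0,3,0],
  [0,0,10,0],
  [0,0,20,0],
  [0,0,30,0],
  [0,0,35,0],
  [0,0,35,0],
  [0,0,20,0],
  [0,0,0,0],
])

```text
clock: 10.5
ee_pos: [0.6141, -0.0797, 0.1978]
tcp_rot: [0.574, -0.422, 0.567, 0.414]
ft_force: [-0.1, -0.1, 0.9]
gripper_width: 0.998
```

```bash
python3 cap.py wrist w6
```

```text
t10.50 tcp [614.1 -79.7 197.8] jaw deg 72.4 xaxis [ 0.013 -0.003 -1.   ] w0.998 F [-0.1 -0.1  0.9] q [-0.24  0.24  1.68  0.    1.2  -1.51]
```

View pics/w6.png

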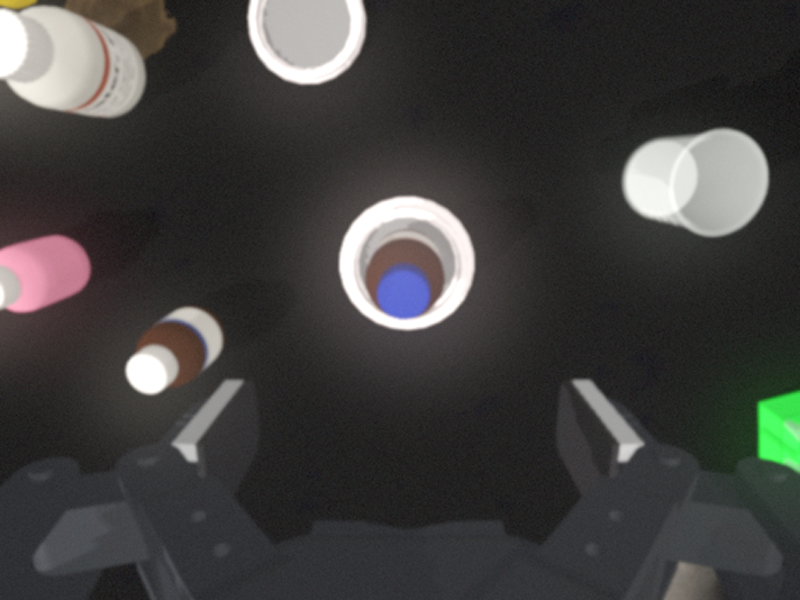

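```bash
python3 - <<'E'
from fit import *
d=load("w6");k=lambda *e:(np.array(e,float)+.5)/1.5625-.5
n=np.nan
print("SM",fit([(d,k(339,475,329,196))],[(.043,0),(.043,.004),(.0375,.014)],[.61,-.08]))
print("medcap",onz(d,[k(404,292)],.084))
print("SS",fit([(d,k(248,366,84,n))],[(.034,0),(.034,.004),(.0325,.01)],[.455,-.09]))
print("small",fit([(d,k(125,223,395,307))],[(.0205,0),(.0205,.042),(.0122,.07)],[.61,-.227]))
print("small cap top",onz(d,[k(152,371)],.07))
E
```

```text
SM (array([ 0.61113421, -0.07861989]), array([ 0.54029557, -0.54081593, -0.1926719 ,  0.13486761]))
medcap [[ 0.60843264 -0.07926532]]
SS (array([ 0.45640267, -0.09087849]), array([ 0.20398982, -0.20561489, -0.00740721]))
small (array([ 0.61420261, -0.23174284]), array([-0.66154107,  0.77052358,  0.63736313, -0.66846798]))
small cap top [[ 0.61266021 -0.22654964]]
```

Call:
servo_tool([
  [3,-15,0,0],
  [0,-25,0,0],
  [0,-30,0,0],
  [0,-30,0,0],
  [0,-25,0,0],
  [0,-15,0,0],
  [0,-9,0,0],
  [0,0,0,0],
])

```text
clock: 11.22
ee_pos: [0.6119, -0.2294, 0.1878]
tcp_rot: [0.571, -0.416, 0.571, 0.418]
ft_force: [-1.2, -0.0, -0.9]
gripper_width: 0.998
```

Call:
servo_tool([
  [0,0,0,0],
  [0,0,0,0],
  [0,0,0,0],
  [0,0,0,0],
  [0,0,0,0],
  [0,0,0,0],
  [0,0,0,0],
  [0,0,0,0],
])

```text
clock: 11.88
ee_pos: [0.6128, -0.2274, 0.1894]
tcp_rot: [0.57, -0.418, 0.57, 0.418]
ft_force: [-0.5, -0.7, 0.5]
gripper_width: 1.0
```

```bash
python3 cap.py wrist w7
```

```text
t11.88 tcp [ 612.8 -227.4  189.4] jaw deg 72.4 xaxis [ 0. -0. -1.] w1.000 F [-0.5 -0.7  0.5] q [-0.46  0.33  1.59  0.    1.22 -1.73]
```

View pics/w7.png

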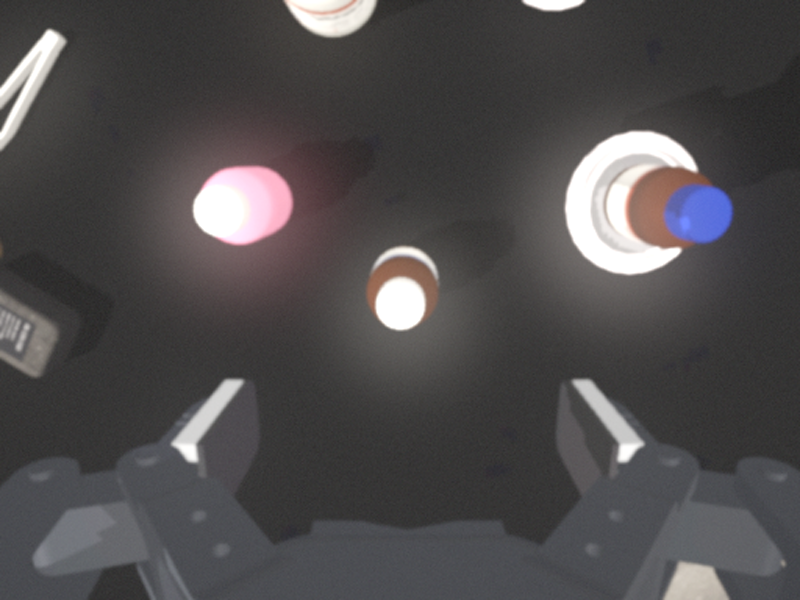

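```bash
python3 - <<'E'
from fit import *
d=load("w7");k=lambda *e:(np.array(e,float)+.5)/1.5625-.5
print("cap",onz(d,[k(400.5,303)],.07),fit([(d,k(366,439,330,245))],[(.0205,0),(.0205,.042),(.0122,.07)],[.61,-.227]))
E
```

```text
cap [[ 0.61167176 -0.23050003]] (array([ 0.61353086, -0.23033976]), array([-0.29048865,  0.29051417, -0.28980544,  0.35450375]))
```

Call:
servo_tool([
  [0,0,-15,0],
  [0,0,-30,0],
  [0,0,-35,0],
  [0,0,-30,0],
  [0,0,-20,0],
  [0,0,-10,0],
  [0,0,0,0],
  [0,0,0,0],
])

```text
clock: 12.6
ee_pos: [0.613, -0.2278, 0.0495]
tcp_rot: [0.571, -0.418, 0.571, 0.418]
ft_force: [-0.2, -1.0, 0.3]
gripper_width: 0.997
```

Shift 2 mm in y, lower, and close.

Call:
servo_tool([
  [0,-2,-5,0],
  [0,0,-6,0],
  [0,0,-6,0],
  [0,0,-3,0],
  [0,0,0,0],
  [0,0,0,0],
  [0,0,0,0],
  [0,0,0,0],
])

```text
clock: 13.27
ee_pos: [0.613, -0.2298, 0.0296]
tcp_rot: [0.571, -0.418, 0.57, 0.418]
ft_force: [-0.6, -0.6, 0.9]
gripper_width: 0.998
```

Call:
servo_tool([
  [0,0,0,0],
  [0,0,0,0],
  [0,0,0,0],
  [0,0,0,0],
  [0,0,0,0],
  [0,0,0,0],
  [0,0,0,0],
  [0,0,0,0],
], gripper=1)

```text
clock: 13.93
ee_pos: [0.6129, -0.2298, 0.0296]
tcp_rot: [0.571, -0.418, 0.57, 0.418]
ft_force: [-1.5, -0.9, 2.7]
gripper_width: 0.453
```

Call:
servo_tool([
  [0,0,0,0],
  [0,0,0,0],
  [0,0,4,0],
  [0,0,8,0],
  [0,0,8,0],
  [0,0,0,0],
  [0,0,0,0],
  [0,0,0,0],
])

```text
clock: 14.6
ee_pos: [0.6129, -0.2297, 0.0496]
tcp_rot: [0.571, -0.418, 0.57, 0.418]
ft_force: [0.6, -0.4, -0.9]
gripper_width: 0.454
```

```bash
python3 cap.py wrist w8
```

```text
t14.60 tcp [ 612.9 -229.7   49.6] jaw deg 72.4 xaxis [ 0. -0. -1.] w0.454 F [ 0.6 -0.4 -0.9] q [-0.47  0.5   1.65  0.    0.99 -1.73]
```

View pics/w8.png

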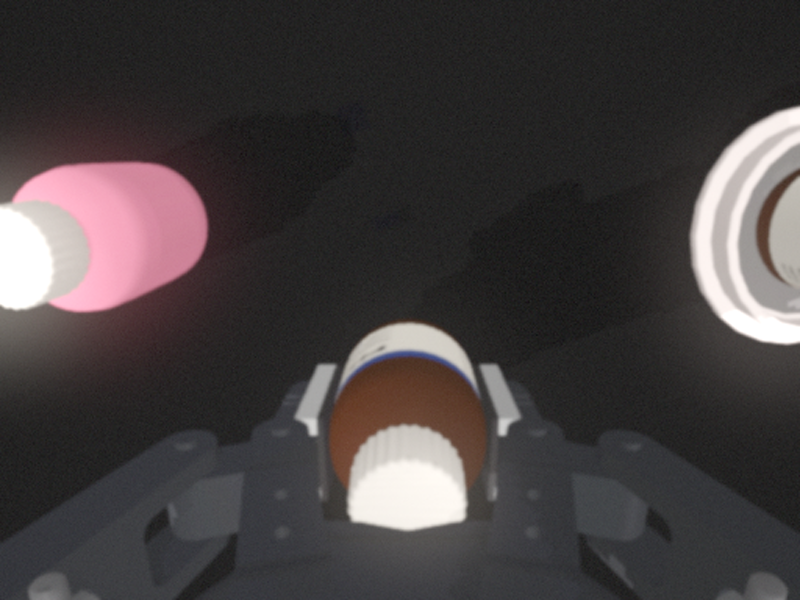

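Call:
servo_tool([
  [0,0,20,0],
  [0,0,30,0],
  [0,0,30,0],
  [-8,7,20,0],
  [-15,14,10,0],
  [-22,20,0,0],
  [-25,22,0,0],
  [-25,22,0,0],
])

```text
clock: 15.32
ee_pos: [0.5167, -0.144, 0.1593]
tcp_rot: [0.571, -0.418, 0.571, 0.418]
ft_force: [-0.2, -0.2, -0.2]
gripper_width: 0.454
```

Call:
servo_tool([
  [-22,20,0,0],
  [-18,16,0,0],
  [-12,11,0,0],
  [-7,6,0,0],
  [-3,2,0,0],
  [0,0,0,0],
  [0,0,0,0],
  [0,0,0,0],
])

```text
clock: 15.98
ee_pos: [0.4568, -0.0905, 0.1596]
tcp_rot: [0.571, -0.418, 0.57, 0.417]
ft_force: [0.8, -0.1, -0.3]
gripper_width: 0.46
```

```bash
python3 cap.py wrist w9
```

```text
t15.98 tcp [456.8 -90.5 159.6] jaw deg 72.4 xaxis [ 0.001 -0.001 -1.   ] w0.460 F [ 0.8 -0.1 -0.3] q [-0.35 -0.03  2.06 -0.    1.11 -1.61]
```

View pics/w9.png

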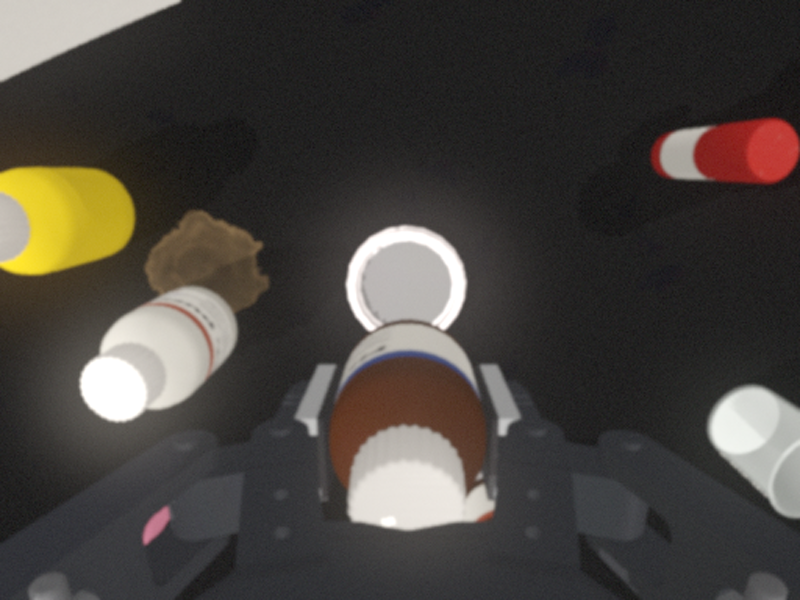

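```bash
python3 - <<'E'
from fit import *
d=load("w9");k=lambda *e:(np.array(e,float)+.5)/1.5625-.5
n=np.nan
print("SS",fit([(d,k(346,467,n,225))],[(.034,0),(.034,.004),(.0325,.01)],[.455,-.09]))
print("held",fit([(d,k(329,488,n,319))],[(.0205,.13),(.0205,.172),(.0122,.2)],[.455,-.09]))
print("large",fit([(d,k(80,239,421,286))],[(.0255,0),(.0255,.057),(.0148,.095)],[.44,-.215]),onz(d,[k(115,388)],.095))
E
```

```text
SS (array([ 0.45600723, -0.09058784]), array([ 0.51460532, -0.51471149, -0.03014959]))
held (array([ 0.45901584, -0.09056211]), array([-1.2546297 ,  1.25604869,  0.16222609]))
large (array([ 0.44234385, -0.21664713]), array([-0.86013601,  1.07865632,  1.37297426, -1.59257638])) [[ 0.44125901 -0.21439979]]
```

Call:
servo_tool([
  [-1.5,0,-15,0],
  [0,0,-25,0],
  [0,0,-30,0],
  [0,0,-25,0],
  [0,0,-15,0],
  [0,0,-8,0],
  [0,0,-4,0],
  [0,0,0,0],
])

```text
clock: 16.7
ee_pos: [0.4544, -0.0899, 0.0368]
tcp_rot: [0.57, -0.417, 0.571, 0.418]
ft_force: [-1.1, -0.5, -0.0]
gripper_width: 0.451
```

Call:
servo_tool([
  [0,0,-1,0],
  [0,0,-1,0],
  [0,0,-1,0],
  [0,0,-0.5,0],
  [0,0,0,0],
  [0,0,0,0],
  [0,0,0,0],
  [0,0,0,0],
])

```text
clock: 17.37
ee_pos: [0.4543, -0.0897, 0.0339]
tcp_rot: [0.571, -0.418, 0.57, 0.418]
ft_force: [-0.2, 0.6, -1.9]
gripper_width: 0.449
```

Call:
servo_tool([
  [0,0,-0.7,0],
  [0,0,-0.7,0],
  [0,0,-0.4,0],
  [0,0,0,0],
  [0,0,0,0],
  [0,0,0,0],
  [0,0,0,0],
  [0,0,0,0],
])

```text
clock: 18.03
ee_pos: [0.4546, -0.0898, 0.0334]
tcp_rot: [0.57, -0.418, 0.571, 0.418]
ft_force: [-3.9, -0.1, 11.2]
gripper_width: 0.447
```

Call:
servo_tool([
  [0,0,1,0],
  [0,0,0,0],
  [0,0,0,0],
  [0,0,0,0],
  [0,0,0,0],
  [0,0,0,0],
  [0,0,0,0],
  [0,0,0,0],
], gripper=0)

```text
clock: 18.7
ee_pos: [0.4541, -0.0897, 0.0329]
tcp_rot: [0.57, -0.418, 0.571, 0.418]
ft_force: [0.1, 0.1, 0.2]
gripper_width: 0.998
```

Call:
servo_tool([
  [0,0,3,0],
  [0,0,10,0],
  [0,0,20,0],
  [0,0,30,0],
  [0,0,35,0],
  [0,0,35,0],
  [0,0,20,0],
  [0,0,0,0],
])

```text
clock: 19.37
ee_pos: [0.4584, -0.0911, 0.1931]
tcp_rot: [0.573, -0.422, 0.568, 0.414]
ft_force: [1.3, -0.5, 0.2]
gripper_width: 0.999
```

Call:
servo_tool([
  [0,-10,0,0],
  [0,-20,0,0],
  [-2,-25,0,5],
  [-3,-25,0,7],
  [-3,-20,0,7],
  [-3,-15,0,7],
  [0,-10,0,7],
  [0,0,0,5],
])

```text
clock: 20.03
ee_pos: [0.4416, -0.2166, 0.1841]
tcp_rot: [0.402, -0.58, 0.403, 0.582]
ft_force: [-0.4, -0.1, 0.5]
gripper_width: 0.998
```

Call:
servo_tool([
  [0,0,0,0],
  [0,0,0,0],
  [0,0,0,0],
  [0,0,0,0],
  [0,0,0,0],
  [0,0,0,0],
  [0,0,0,0],
  [0,0,0,0],
])

```text
clock: 20.7
ee_pos: [0.4434, -0.2145, 0.1861]
tcp_rot: [-0.403, 0.581, -0.403, -0.581]
ft_force: [-0.4, -0.4, -0.8]
gripper_width: 0.999
```

```bash
python3 cap.py wrist w10
```

```text
t20.70 tcp [ 443.4 -214.5  186.1] jaw deg 110.4 xaxis [ 0. -0. -1.] w0.999 F [-0.4 -0.4 -0.8] q [-0.59 -0.    1.98 -0.    1.17 -2.52]
```

View pics/w10.png

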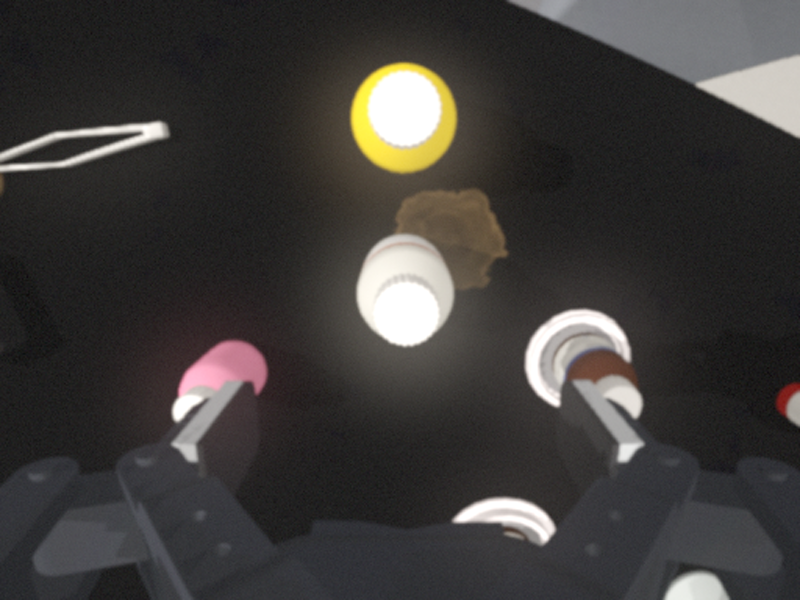

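```bash
python3 - <<'E'
from fit import *
d=load("w10");k=lambda *e:(np.array(e,float)+.5)/1.5625-.5
print("cap",onz(d,[k(406.5,311)],.095),fit([(d,k(357,455,348,233))],[(.0255,0),(.0255,.057),(.0148,.095)],[.44,-.215]))
E
```

```text
cap [[ 0.43981211 -0.21678059]] (array([ 0.4422478 , -0.21624137]), array([-0.10980108,  0.11002662, -0.20239534,  0.26563705]))
```

Call:
servo_tool([
  [-2,-1.5,-10,0],
  [0,0,-20,0],
  [0,0,-25,0],
  [0,0,-25,0],
  [0,0,-20,0],
  [0,0,-20,0],
  [0,0,-10,0],
  [0,0,0,0],
])

```text
clock: 21.42
ee_pos: [0.4387, -0.2147, 0.0529]
tcp_rot: [0.403, -0.578, 0.404, 0.583]
ft_force: [-0.8, 0.1, -0.4]
gripper_width: 1.003
```

Call:
servo_tool([
  [0,0,-6,0],
  [0,0,-5,0],
  [0,0,-2,0],
  [0,0,0,0],
  [0,0,0,0],
  [0,0,0,0],
  [0,0,0,0],
  [0,0,0,0],
])

```text
clock: 22.08
ee_pos: [0.4415, -0.2163, 0.0434]
tcp_rot: [-0.403, 0.581, -0.403, -0.58]
ft_force: [0.5, 0.1, 0.1]
gripper_width: 1.003
```

Call:
servo_tool([
  [0,0,0,0],
  [0,0,0,0],
  [0,0,0,0],
  [0,0,0,0],
  [0,0,0,0],
  [0,0,0,0],
  [0,0,0,0],
  [0,0,0,0],
], gripper=1)

```text
clock: 22.75
ee_pos: [0.4415, -0.2164, 0.0433]
tcp_rot: [-0.403, 0.581, -0.403, -0.581]
ft_force: [-0.9, 0.5, 3.4]
gripper_width: 0.564
```

Call:
servo_tool([
  [0,0,0,0],
  [0,0,0,0],
  [0,0,4,0],
  [0,0,8,0],
  [0,0,8,0],
  [0,0,0,0],
  [0,0,0,0],
  [0,0,0,0],
])

```text
clock: 23.42
ee_pos: [0.4412, -0.2162, 0.0631]
tcp_rot: [-0.403, 0.581, -0.403, -0.581]
ft_force: [-0.0, 0.7, -0.9]
gripper_width: 0.559
```

```bash
python3 cap.py wrist w11
```

```text
t23.42 tcp [ 441.2 -216.2   63.1] jaw deg 110.4 xaxis [ 0. -0. -1.] w0.559 F [-0.   0.7 -0.9] q [-0.6   0.18  2.05  0.    0.91 -2.53]
```

View pics/w11.png

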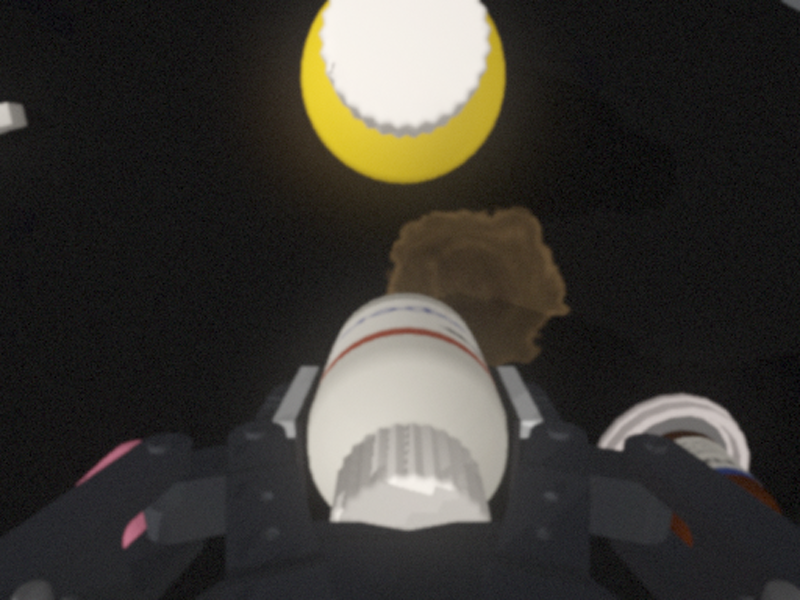

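Call:
servo_tool([
  [0,0,20,0],
  [0,0,30,0],
  [0,0,35,0],
  [0,0,30,0],
  [0,8,12,0],
  [1,16,0,0],
  [1,24,0,0],
  [1,30,0,0],
])

```text
clock: 24.13
ee_pos: [0.4438, -0.1377, 0.1894]
tcp_rot: [0.404, -0.58, 0.404, 0.58]
ft_force: [0.3, 1.0, 0.1]
gripper_width: 0.565
```

Call:
servo_tool([
  [1,35,0,0],
  [1,35,0,0],
  [1,35,0,0],
  [1,35,0,0],
  [1,35,0,0],
  [1,35,0,0],
  [1,35,0,0],
  [1,35,0,0],
])

```text
clock: 24.8
ee_pos: [0.4506, 0.1438, 0.1885]
tcp_rot: [0.403, -0.58, 0.404, 0.581]
ft_force: [0.8, 0.4, -0.6]
gripper_width: 0.564
```

Call:
servo_tool([
  [0,35,0,0],
  [0,28,0,0],
  [0,20,0,0],
  [0,11,0,0],
  [0,5,0,0],
  [0,0,0,0],
  [0,0,0,0],
  [0,0,0,0],
])

```text
clock: 25.47
ee_pos: [0.4521, 0.2397, 0.1896]
tcp_rot: [0.403, -0.58, 0.404, 0.58]
ft_force: [-0.8, -0.4, -1.1]
gripper_width: 0.565
```

Call:
servo_tool([
  [0,0,0,0],
  [0,0,0,0],
  [0,0,0,0],
  [0,0,0,0],
  [0,0,0,0],
  [0,0,0,0],
  [0,0,0,0],
  [0,0,0,0],
])

```text
clock: 26.13
ee_pos: [0.4522, 0.2409, 0.19]
tcp_rot: [-0.403, 0.581, -0.403, -0.581]
ft_force: [0.1, 0.1, -0.4]
gripper_width: 0.568
```

```bash
python3 cap.py wrist w12
```

```text
t26.13 tcp [452.2 240.9 190. ] jaw deg 110.4 xaxis [ 0. -0. -1.] w0.568 F [ 0.1  0.1 -0.4] q [ 0.35  0.04  1.93 -0.    1.18 -1.57]
```

View pics/w12.png

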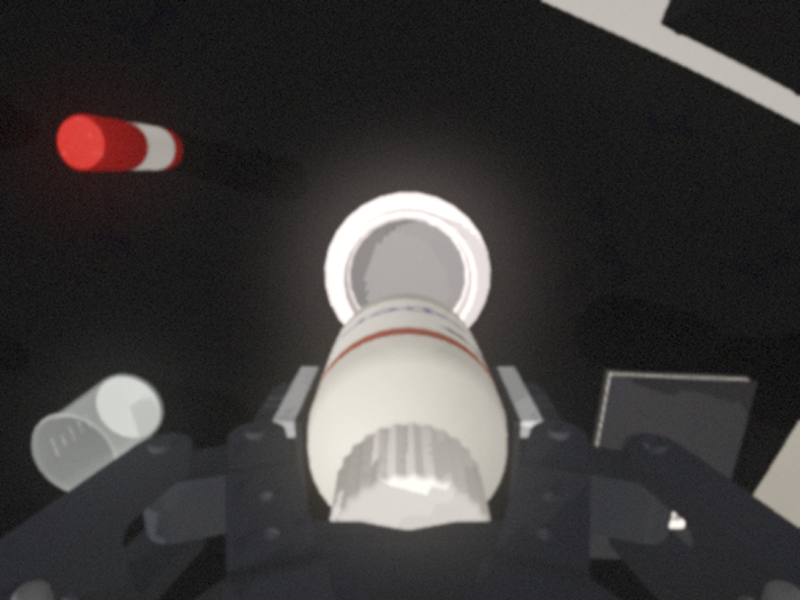

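Call:
servo_tool([
  [0,0,-15,0],
  [0,0,-25,0],
  [0,0,-30,0],
  [0,0,-30,0],
  [0,0,-20,0],
  [0,0,-12,0],
  [0,0,-5,0],
  [0,0,0,0],
])

```text
clock: 26.85
ee_pos: [0.4517, 0.2407, 0.0521]
tcp_rot: [0.403, -0.58, 0.404, 0.581]
ft_force: [0.9, 0.1, -1.2]
gripper_width: 0.565
```

```bash
python3 - <<'E'
from fit import *
d=load("w12");k=lambda *e:(np.array(e,float)+.5)/1.5625-.5
n=np.nan
print(fit([(d,k(324,490,n,191.5))],[(.052,0),(.052,.004),(.0425,.018)],[.45,.24]))
print(fit([(d,k(307,508,n,295))],[(.0255,.147),(.0255,.204),(.0148,.242)],[.45,.24]))
E
python3 st.py
```

```text
(array([0.45217149, 0.24006748]), array([ 0.20314896, -0.20371144, -0.01577347]))
(array([0.45464668, 0.24133364]), array([-1.26211783,  1.25950865,  0.21860222]))
t26.85 tcp [451.7 240.7  52.1] jaw deg 110.4 xaxis [-0.002 -0.001 -1.   ] w0.565 F [ 0.9  0.1 -1.2] q [ 0.35  0.24  2.   -0.    0.9  -1.57]
```

Call:
servo_tool([
  [0,0,-2,0],
  [0,0,-1,0],
  [0,0,-1,0],
  [0,0,-0.7,0],
  [0,0,0,0],
  [0,0,0,0],
  [0,0,0,0],
  [0,0,0,0],
])

```text
clock: 27.52
ee_pos: [0.4523, 0.2408, 0.0485]
tcp_rot: [-0.404, 0.581, -0.403, -0.581]
ft_force: [-0.6, 0.2, -1.1]
gripper_width: 0.561
```

Call:
servo_tool([
  [0,0,-0.5,0],
  [0,0,-0.5,0],
  [0,0,-0.5,0],
  [0,0,0,0],
  [0,0,0,0],
  [0,0,0,0],
  [0,0,0,0],
  [0,0,0,0],
])

```text
clock: 28.18
ee_pos: [0.4525, 0.241, 0.0474]
tcp_rot: [-0.404, 0.581, -0.403, -0.581]
ft_force: [-1.5, -0.9, 5.4]
gripper_width: 0.567
```

Contact; release and retreat.

Call:
servo_tool([
  [0,0,0.5,0],
  [0,0,0,0],
  [0,0,0,0],
  [0,0,0,0],
  [0,0,0,0],
  [0,0,0,0],
  [0,0,0,0],
  [0,0,0,0],
], gripper=0)

```text
clock: 28.85
ee_pos: [0.4522, 0.2408, 0.0472]
tcp_rot: [0.403, -0.581, 0.403, 0.581]
ft_force: [0.2, -0.1, 1.6]
gripper_width: 0.997
```

Call:
servo_tool([
  [0,0,3,0],
  [0,0,10,0],
  [0,0,20,0],
  [0,0,30,0],
  [0,0,35,0],
  [0,0,35,0],
  [0,0,30,0],
  [0,0,10,0],
])

```text
clock: 29.52
ee_pos: [0.4553, 0.242, 0.2273]
tcp_rot: [-0.407, 0.583, -0.4, -0.578]
ft_force: [1.9, -0.3, 1.6]
gripper_width: 1.002
```

Call:
servo_tool([
  [0,0,0,0],
  [0,0,0,0],
  [0,0,0,0],
  [0,0,0,0],
  [0,0,0,0],
  [0,0,0,0],
  [0,0,0,0],
  [0,0,0,0],
])

```text
clock: 30.18
ee_pos: [0.452, 0.2407, 0.2197]
tcp_rot: [0.403, -0.58, 0.404, 0.581]
ft_force: [0.1, 0.3, -0.3]
gripper_width: 1.0
```

```bash
python3 cap.py wrist w13;python3 cap.py scene s13;python3 cap.py side d13; python3 - <<'E'
import cv2,numpy as np
r=lambda f:cv2.resize(cv2.imread(f"pics/{f}.png"),(400,300),interpolation=cv2.INTER_AREA)
s=cv2.imread("pics/s13.png");d=cv2.imread("pics/d13.png")
o=np.vstack([np.hstack([cv2.imread("pics/w13.png")[150:450,200:600],s[150:450,230:630]]),np.hstack([d[150:450,280:680],r("d13")])])
cv2.imwrite("pics/m13.png",o)
E
```

```text
t30.18 tcp [452.  240.7 219.7] jaw deg 110.4 xaxis [-0.001 -0.    -1.   ] w1.000 F [ 0.1  0.3 -0.3] q [ 0.35  0.    1.9  -0.    1.24 -1.57]
t30.23 tcp [452.1 240.8 219.9] jaw deg 110.4 xaxis [-0.001 -0.    -1.   ] w1.000 F [-0.9 -0.1 -0.3] q [ 0.35  0.    1.9  -0.    1.24 -1.57]
t30.28 tcp [452.2 240.8 220.1] jaw deg 110.4 xaxis [-0. -0. -1.] w1.003 F [-0.4  0.2  0.5] q [ 0.35  0.    1.9  -0.    1.24 -1.57]
```

View pics/m13.png

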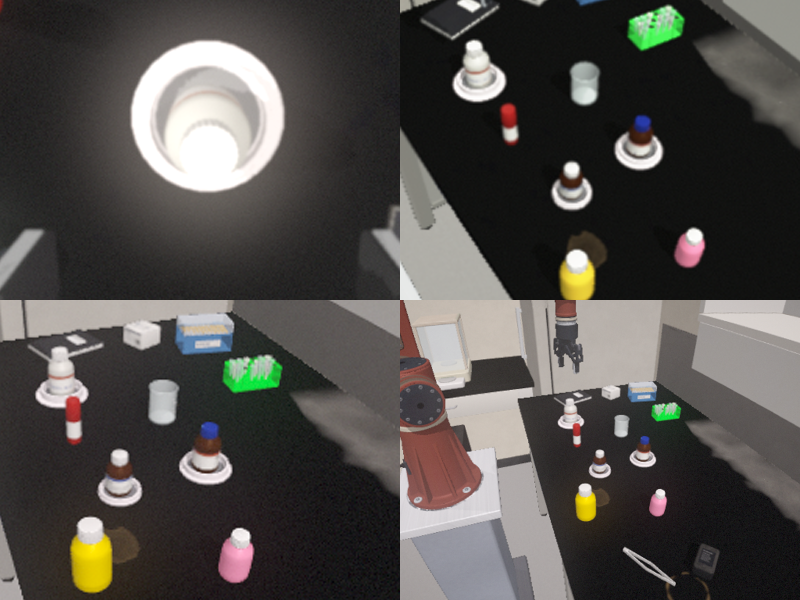

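```bash
python3 - <<'E'
from h import *
k=lambda *e:(np.array(e,float)+.5)/1.5625-.5
w=load("w13");print("large cap",onz(w,[k(409,303)],.099),"stand .4525 .2405")
s=load("s13")
print("small cap",onz(s,[k(230+171.5,150+168)],.074),"stand .4555 -.090")
print("med cap",onz(s,[k(230+242,150+121)],.084),"stand .6115 -.0786")
a=load("scene0")["img"].astype(int);b=s["img"].astype(int)
df=abs(a-b).max(2)
for n,(u,v) in {"beaker":(414,233),"glue":(340,274)}.items():
    u,v=int(u/1.5625),int(v/1.5625);print(n,df[v-14:v+14,u-12:u+12].mean())
from plant import robot
print(robot.finish_job())
E
```

```text
large cap [[0.45173362 0.24099485]] stand .4525 .2405
small cap [[ 0.45230838 -0.09321607]] stand .4555 -.090
med cap [[ 0.60651305 -0.08125672]] stand .6115 -.0786
beaker 1.0550595238095237
glue 1.5744047619047619
the job is handed in; nothing more can be done
None
```

All three bottles are in the stands of their own size, and I handed the job in at about 30 s of the 90 s allowed. I gripped each bottle on its straight side at 30 N and lowered it until the wrist force showed it had touched the floor of its stand. I then opened the gripper and backed off upwards.

**Last checks:**
- **Large:** the cap was about 1 mm from the stand centre, in the wrist picture.
- **Small:** the cap was about 4.5 mm from the stand centre, in the scene picture.
- **Medium:** the cap was about 5.5 mm from the stand centre, in the scene picture. An earlier wrist picture had put it at about 3 mm. The gap is in line with the few millimetres by which the cameras disagreed throughout.
- **Upright and clear:** the last scene and side pictures show all three bottles upright inside their rings, with the gripper well clear.
- **Left alone:** comparing the scene pictures from start and end showed no change at the beaker or the glue stick. The pink and yellow look-alikes were not touched.

No check failed. I did not measure the height of the undersides or the tilt of the bottles directly. They rest on the contact forces felt when placing and on how the pictures look.

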